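# Fit the missing hook arm on the rotating gift-bag display

## Robot

A 6-joint arm with a two-finger parallel gripper is mounted at the origin on a cart in front of the work surface, level with it; the furniture and walls round the work are solid. World frame = base frame: x ahead of the robot, y to its left, z up, the work surface at z = 0. Lengths are in m, angles in rad, forces in N, time in s.
With the tool pointing down it reaches from about 0.35 to 0.95 m from the base axis. Payload 17.4 kg.
Tool frame: the origin (TCP) lies midway between the tips of the shut fingers; the grasp point (between the pads) lies behind it (manip.pinch_z is the z of the grasp point in the tool frame, in m); z points along the fingers, y is the line along which they close (so a half turn about z gives the same grasp; the last joint's range is limited). The gripper opens to 93 mm and grips with 3 to 60 N. Pads are 15 mm wide; open, the fingers measure 128 mm over their backs; the gripper's body (75 mm by 188 mm) begins 65 mm behind the grasp point.
Start: joints at [-1.387, 0.116, 1.442, -0, 1.584, -0.038], TCP at [0.148, -0.658, 0.219] pointing down, gripper open.
Joint ranges: [-2.83, 2.83], [-0.83, 2.19], [0.07, 2.5], [-1.14, 4.28], [0.01, 3], [-2.97, 2.97]. Speed limits (rad/s): [1.89, 1.89, 2.22, 3.14, 3.14, 3.14].

## Interface

Orientations are given as a unit quaternion [w, x, y, z].
In Python, from workcell import manip gives the robot as it stands.
- The arm moves only by the tool send_rows, never from a script. Its argument "moves" is a list of rows, each an object with "linear": the shift along the tool's x, y, z as a fraction of full scale, a list of three; "delta_rot": the turn, a rotation vector about the tool's x, y, z as a fraction of full scale, a list of three; "grip": the closure, from 0 (fully open) to 1 (shut). In form: [{"linear": [dx, dy, dz], "delta_rot": [wx, wy, wz], "grip": grip}, ...]. A call has 1 to 5 rows; each row is the pose to reach, as a shift and turn from the pose commanded when the call began, along the tool's axes at that moment, turning the shorter way round; what a row does not reach only later rows make up. Full scale, the value 1, is 0.75 m for a shift and pi rad for a turn. A row lasts 1/10 s, in which the tool goes at most 50 mm and 8.59 degrees, less where a joint would pass 70% of its speed; a pose out of reach is approached as far as the arm can. A call with a number of a shift or a turn outside -1 to 1 is refused whole. A call with a gripper value outside its range is refused whole. The fingers move at their own pace and stop on an object; "newtons" is the grip in N (left out, the last holds). Time passes only in rows, so rows that repeat a pose let the fingers close. It gives the time, the measured TCP pose, the force, the opening and the grip force at its end, in the units of the state.
- manip.get_state(): the state, without advancing time (a new reading comes with each control period).
- manip.get_image(name): name is "side" or "top" or "wrist"; returns the picture (384x512x3 uint8, red, green, blue); there is no depth.
- manip.calibration(name): a dict with "vertical_fov" (degrees; the focal length in pixels is half the picture's height over the tangent of half this angle, whatever the lens; pixels are square), "cx", "cy" (the principal point, pixels), "dist" ([k1, k2, p1, p2, k3] as OpenCV has them; the pictures are not rectified), "R" (3x3) and "t" (3): a world point X has camera coordinates R X + t. Camera axes: x right, y down, z forward; pixel columns grow to the right and rows downward; lengths in m; the calibration is good to about 2 mm. A picture is of the moment at which its call begins: read the wrist's pose just before it. calibration takes no time and is no camera call; for the wrist camera it gives the pose at the moment of the call.
- manip.hand_in(): hands the job in; it is judged then, once.
The state is a dict: "time_s": time; "qpos": joint angles; "qd": joint speeds; "effort": joint torques, N m; "position": TCP position; "orientation": TCP orientation; "ft_force": force on the tool from outside, world axes, zero at the start; "wrist_torque": the same for the moment, N m; "grip_width": finger opening in m; "finger_force": force on a finger pad.
Only numpy, scipy, OpenCV 4.12 (cv2) and the standard library are available. Lean on these libraries where they do the work, as an engineer would, in place of code of your own. Each camera call takes 0.05 s, during which the arm holds its last target. There are 200 camera calls.

## Task

First turn the rotating display, pushing at its rim where the orange post gives a hold, until the bare stub stands over the white pointer on the base. Then take the loose hook arm out of its holder and slide it down onto the leaning stub, hook outwards, until it rests on the collar and the red spring button pops out through its hole; let go with the stub still over the pointer. Leave the tins and the label roll where they are.

Things in the scene. Friction and masses are not known exactly. Their poses are not given: they have to be found in the camera images.
- display_base: Fixed black base of a rotating gift-bag display. Origin: on the table, on the turntable's axis. Its -x axis is the front: a black tongue (8 mm high) with a white pointer triangle reaches 160 mm from the axis. White disc above: radius 135 mm, top at 32 mm; hub 80 mm wide, 74 mm high. Two arms like the loose one lean out 120 degrees either side of the bare stub, to 175 mm from the axis, 200 mm high.
- turntable (a joint): Turntable angle (rad), positive anticlockwise from above. 0: the bare stub is exactly over the white pointer (the base's -x side); at q the stub's azimuth is the pointer's plus q. Starts between 0.6 and 1.3. No end stops; friction about 0.25 N m (2 N at the rim); it stays where it is left.
- push_post (a point): Orange upright post on the turntable's rim, for pushing it round: 14 mm thick, 30 mm high, on the disc top, 120 mm from the axis, 60 degrees clockwise (from above) from the bare stub: azimuth = pointer's + turntable angle - 60 degrees. Point: half-way up, 47 mm above the table. Two grey posts of this size stand 120 degrees on either way round the rim.
- stub (a point): Bare steel stub on the turntable, 23 mm square, 65 mm long, the last 15 mm tapering to 11 mm square. It leans 30 degrees from vertical, outwards from the turntable's axis. Origin: on its axis at the top face of the black 36 mm square collar where the arm comes to rest, 60 mm from the turntable's axis, 67 mm above the table. z: along the stub to its tip; -x: outer face with the red button; y: level.
- catch (a joint): Travel (m) of the red wedge-shaped spring button in the stub's outer (-x) face: 0 fully out (stands out 8 mm), 0.008 flush. 9 mm wide, 26 to 40 mm above the collar, ramped on the tip side, so that the arm sliding on presses it in by itself (3 N on the button, about 10 N along the stub); square below, so that once out through the hole it holds the arm on.
- tube_center (a point): Loose arm: straight square aluminium tube, 32 mm outside, 26 mm inside, 150 mm long, about 0.2 kg, open below, black cap on top. Point: its centre, 75 mm from either end. z: from open end to cap; -x: face with the hole and the hook; y faces plain, for gripping. Starts upright in its holder, cap up. Fitted, its axes match the stub's and this point is 75 mm along z from the stub's origin.
- tube_hole (a point): Centre of the hole in the loose arm's -x face, 14 mm wide, 17 mm high, 24 to 41 mm above the open end; axes as the arm's. The bent steel bag hook (8 mm thick) is on the same face: it leaves it 88 mm above the open end and ends in a 12 mm black ball 46 mm out from the tube's axis, 116 mm above the open end.
- holder: Fixed holder of the loose arm: 100 mm square plate 8 mm thick with a square socket, 37 mm inside, 45 mm outside, rim 44 mm above the table. Origin: centre of its underside. The arm stands in the socket on the plate, its lower end 8 mm and its top 158 mm above the table, turned as the holder is.
- red_tin: Round red and white tin, 63 mm across, 27 mm high; origin at the centre of its underside. Bystander.
- gold_tin: Round gold and white tin, 63 mm across, 27 mm high; origin at the centre of its underside. Bystander.
- label_roll: White roll of labels, 44 mm across, 26 mm high; origin at the centre of its underside. Bystander.

How it is judged:
By the outcome, as a careful person would: the job done as asked, in the order asked, and still so for the second after the job is handed in, with the robot touching nothing.
It also fails if it takes over 70 s, if anything falls off the work surface, if the arm or the gripper's body presses on something with over 40 N, if the wrist force passes 120 N, or if a joint passes its speed limit or range.

## Working session

There is one attempt and no reset: what is moved stays moved. The work goes in short steps, Python scripts to look and compute and a tool call to move; the robot and the scene stay as the last step left them, time stands still between calls to the robot, and variables do not carry over. Pictures are saved under pics/ and viewed, at most 12 in all, crops included, and the job is handed in when it is done.

Besides the shell and the picture viewer there is one more tool, called after "Request:" by a JSON object that holds its "api" and its "payload", one argument or row to a line. send_rows: Moves the arm, as the interface text tells. Shift numbers are shares of 0.75 m and turn numbers shares of pi rad, none past 1 either way. Its arguments: {"type":"object","properties":{"moves":{"type":"array","items":{"type":"object","properties":{"linear":{"type":"array","items":{"type":"number"}},"delta_rot":{"type":"array","items":{"type":"number"}},"grip":{"type":"number"}}}},"newtons":{"type":"number"}},"required":["moves"]}

```bash
mkdir -p pics; ls; python3 - <<'E'
from workcell import manip
import cv2, numpy as np
s=manip.get_state();print({k:np.round(v,3).tolist() for k,v in s.items()},manip.pinch_z)
a=manip.get_image("top");b=manip.get_image("side")
cv2.imwrite("pics/top0.png",a[:,:,::-1]);cv2.imwrite("pics/side0.png",b[:,:,::-1])
for n in("top","side","wrist"):
  c=manip.calibration(n);print(n,{k:np.round(v,4).tolist() for k,v in c.items()})
E
```

```text
pics
{'time_s': 0.0, 'qpos': [-1.387, 0.116, 1.442, -0.0, 1.584, -0.038], 'qd': [0.003, 0.0, -0.001, 0.002, -0.001, 0.0], 'effort': [0.001, -72.125, -62.262, 0.078, 0.023, -0.0], 'position': [0.148, -0.658, 0.218], 'orientation': [-0.001, 0.994, 0.111, -0.0], 'ft_force': [-0.98, 1.194, -0.826], 'wrist_torque': [-0.025, 0.0, -0.022], 'finger_force': 0.0, 'grip_width': 0.093} -0.0188
top {'vertical_fov': 52.2705, 'cx': 258.9931, 'cy': 188.0286, 'dist': [-0.0933, 0.0, 0.0, 0.0, 0.0], 'R': [[0.0042, -0.9997, -0.0222], [-0.9893, -0.0009, -0.1457], [0.1457, 0.0226, -0.9891]], 't': [0.0633, 0.5356, 0.9835]}
side {'vertical_fov': 43.313, 'cx': 256.0663, 'cy': 188.333, 'dist': [-0.0631, 0.0, 0.0, 0.0, 0.0], 'R': [[0.9068, 0.4217, -0.0004], [0.2265, -0.4879, -0.843], [-0.3557, 0.7643, -0.5379]], 't': [-0.5164, -0.0251, 1.3687]}
wrist {'vertical_fov': 58.7919, 'cx': 254.7535, 'cy': 192.2316, 'dist': [-0.0642, 0.0, 0.0, 0.0, 0.0], 'R': [[0.2202, -0.9755, -0.0002], [-0.9477, -0.214, 0.237], [-0.2312, -0.052, -0.9715]], 't': [-0.677, -0.0283, 0.3879]}
```

View pics/top0.png

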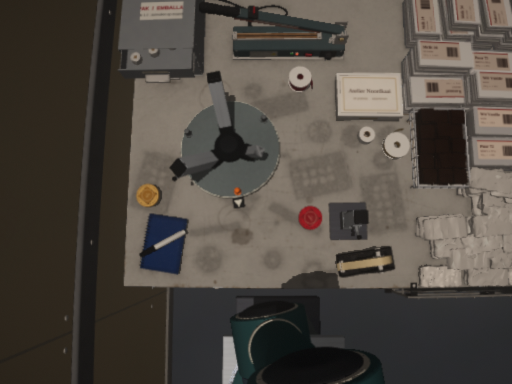

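View pics/side0.png

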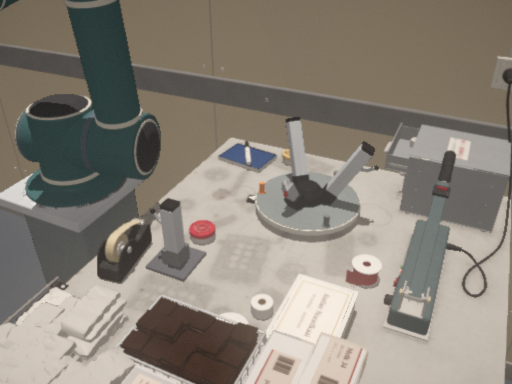

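The top view shows the display hub at about (230,147), the pointer at (238,203), the orange post at (237,191), the bare stub at about (258,153) and the holder at (348,220). I'll enlarge it.

```bash
python3 - <<'E'
import cv2, numpy as np
a=cv2.imread("pics/top0.png")
l=cv2.resize(a[90:215,165:290],None,fx=4.8,fy=4.8,interpolation=cv2.INTER_CUBIC)
r=cv2.resize(a[190:250,290:380],(198*2,132*2),interpolation=cv2.INTER_CUBIC)
o=np.zeros((600,800,3),np.uint8);o[:,:600]=l[:600,:600]
cv2.imwrite("pics/l.png",cv2.convertScaleAbs(l,alpha=1.6,beta=15))
r=cv2.resize(a[195:245,320:375],None,fx=10,fy=10,interpolation=cv2.INTER_CUBIC)
cv2.imwrite("pics/r.png",cv2.convertScaleAbs(r,alpha=1.8,beta=15))
open("h.py","w").write('''
import cv2, numpy as np
from workcell import manip
def K(c):
    f=192/np.tan(np.radians(c["vertical_fov"])/2); return np.array([[f,0,c["cx"]],[0,f,c["cy"]],[0,0,1.]])
def unproj(c,px,z):
    p=cv2.undistortPoints(np.array(px,float).reshape(-1,1,2),K(c),np.array(c["dist"])).reshape(-1,2)
    R=np.array(c["R"]);t=np.array(c["t"]);o=-R.T@t
    d=np.c_[p,np.ones(len(p))]@R
    return o+d*((z-o[2])/d[:,2])[:,None]
def proj(c,X):
    return cv2.projectPoints(np.array(X,float).reshape(-1,3),cv2.Rodrigues(np.array(c["R"]))[0],np.array(c["t"]),K(c),np.array(c["dist"]))[0].reshape(-1,2)
''')
E
```

```text
(no output)
```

View pics/l.png

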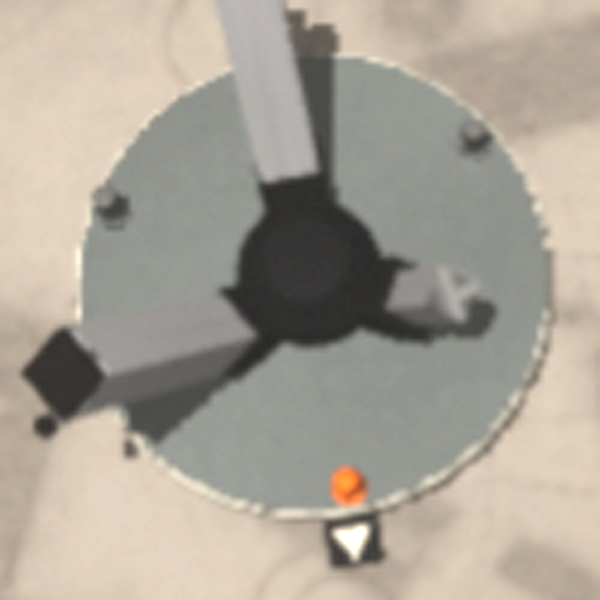

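View pics/r.png

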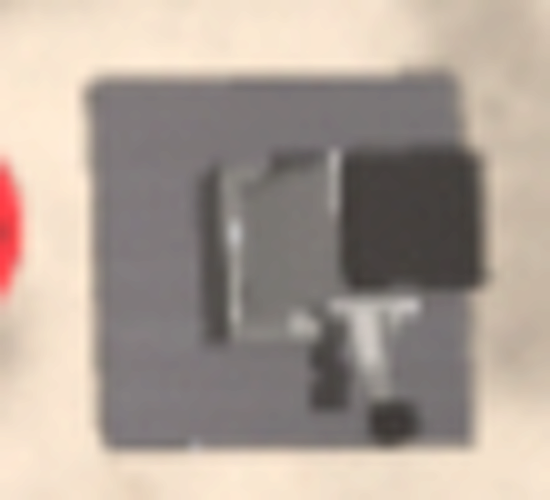

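```bash
python3 - <<'E'
from h import *
c=manip.calibration("top")
f=lambda pts,o,s:(np.array(pts,float)+.5)/s-.5+np.array(o)
L=lambda p:f(p,(165,90),4.8)
R=lambda p:f(p,(320,195),10)
E=unproj(c,L([(80,290),(551,300),(345,55),(300,517),(543,220),(505,420),(200,482),(150,125),(470,105)]),.032)[:,:2]
A=np.c_[2*E,np.ones(len(E))];s=np.linalg.lstsq(A,(E**2).sum(1),rcond=None)[0]
print("disc",s[:2],np.sqrt(s[2]+s[:2]@s[:2]))
P=unproj(c,L([(348,484),(475,135),(112,205)]),.052)[:,:2];m=P.mean(0)
print("posts",P,m,np.linalg.norm(P-m,axis=1),np.degrees(np.arctan2(*(P-m).T[::-1])))
T=unproj(c,L([(353,540),(345,486+36),(353,565)]),.008)[:,:2]
for ctr in(s[:2],m):
  print("tongue",T-ctr,np.degrees(np.arctan2(*(T-ctr).T[::-1])),np.linalg.norm(T-ctr,axis=1))
H=unproj(c,R([(92,78),(456,72),(474,446),(103,446)]),.008)[:,:2]
h=H.mean(0);print("holder",H,h,[np.linalg.norm(H[i]-H[i-1]) for i in range(4)],[np.degrees(np.arctan2(*(H[i]-H[i-1])[::-1]))%90 for i in range(4)])
C=unproj(c,R([(342,150),(480,148),(487,288),(345,292)]),.158)[:,:2];print("cap",C.mean(0),[np.linalg.norm(C[i]-C[i-1]) for i in range(4)],[np.degrees(np.arctan2(*(C[i]-C[i-1])[::-1]))%90 for i in range(4)])
print("ball",unproj(c,R([(392,420)]),.124)[0,:2]-h)
print("tins",unproj(c,[(310,218),(148,195),(367,134)],.027))
E
```

```text
disc [0.64590607 0.1422666 ] 0.13246662641566587
posts [[0.52732612 0.12099674]
 [0.72285317 0.05302677]
 [0.68355602 0.25440099]] [0.64457843 0.14280817] [0.11926376 0.11911185 0.1182041 ] [-169.46221306  -48.9168809    70.74650996]
tongue [[-0.14404483 -0.02096607]
 [-0.13390213 -0.01635227]
 [-0.15809904 -0.02112814]] [-171.71861559 -173.03745374 -172.38816902] [0.14556267 0.13489692 0.15950457]
tongue [[-0.14271719 -0.02150765]
 [-0.13257449 -0.01689384]
 [-0.1567714  -0.02166972]] [-171.42994882 -172.73799065 -172.13016256] [0.14432871 0.13364654 0.15826197]
holder [[ 0.50151192 -0.12182722]
 [ 0.50314846 -0.22003631]
 [ 0.40327663 -0.22174622]
 [ 0.40346009 -0.12288531]] [ 0.45284927 -0.17162377] [np.float64(0.09805753940189878), np.float64(0.09822272092072264), np.float64(0.09988646510301179), np.float64(0.09886108145182686)] [np.float64(0.61825929120534), np.float64(0.9546809206613034), np.float64(0.9808677450644154), np.float64(89.89367725628892)]
cap [ 0.45244951 -0.1715676 ] [np.float64(0.032514715125867046), np.float64(0.0319046035855385), np.float64(0.032100214657604494), np.float64(0.03269822076329282)] [np.float64(89.62225569222292), np.float64(0.7929008910727617), np.float64(1.0192097330962042), np.float64(1.5077791797662314)]
ball [-0.04529572 -0.00154399]
tins [[ 0.45818627 -0.06888929  0.027     ]
 [ 0.51820705  0.36236763  0.027     ]
 [ 0.68571613 -0.22737313  0.027     ]]
```

```bash
cat >> h.py <<'E'
from scipy.spatial.transform import Rotation as Ro
def tool(yaw,zd=(0,0,-1)):
    """tool with x at azimuth yaw (deg), z along zd"""
    z=np.array(zd,float);z/=np.linalg.norm(z);y=np.cross(z,[np.cos(np.radians(yaw)),np.sin(np.radians(yaw)),0]);y/=np.linalg.norm(y)
    return Ro.from_matrix(np.c_[np.cross(y,z),y,z])
def pose():
    s=manip.get_state();return np.array(s["position"]),Ro.from_quat(np.roll(s["orientation"],-1)),s
def calls(cs,p=None,R=None):
    """cs: list of calls, each a list of (pos,R); prints rows"""
    if p is None:p,R,_=pose()
    for c in cs:
        print("call")
        for q,S in c:
            print("  ",np.round(R.inv().apply(np.array(q)-p)/.75,3).tolist(),np.round((R.inv()*S).as_rotvec()/np.pi,3).tolist())
        p,R=np.array(c[-1][0]),c[-1][1]
C=np.array([.645,.1425])
def arc(az,z,r=.12): a=np.radians(az);return np.array([C[0]+r*np.cos(a),C[1]+r*np.sin(a),z])
E
python3 - <<'E'
from h import *
p,R,s=pose();print(p,R.as_matrix())
a=p;b=arc(-153,.26)
W=[(a+(b-a)*t+[0,0,.04*min(1,t*4)*(t<1)],tool(12.7+95.3*t)) for t in(.25,.5,.75)]+[(b,tool(115))]
W+=[(arc(-153,.13),tool(115))]
calls([[w] for w in W])
E
```

```text
[ 0.14841249 -0.65828921  0.21801796] [[ 9.75513030e-01  2.19941551e-01 -2.07536638e-04]
 [ 2.19941649e-01 -9.75512517e-01  1.00017265e-03]
 [ 1.75249368e-05 -1.02132741e-03 -9.99999478e-01]]
call
   [0.181, -0.214, -0.067] [-0.0, -0.0, -0.132]
call
   [0.252, -0.123, -0.014] [0.0, 0.0, -0.132]
call
   [0.28, -0.01, -0.014] [0.0, 0.0, -0.132]
call
   [0.261, 0.104, 0.039] [0.0, 0.0, -0.171]
call
   [0.0, 0.0, 0.173] [0.0, 0.0, 0.0]
```

Request:
{"api": "send_rows", "payload": {
  "moves": [
    {"linear":[0.181,-0.214,-0.067],"delta_rot":[0,0,-0.132],"grip":1},
    {"linear":[0.181,-0.214,-0.067],"delta_rot":[0,0,-0.132],"grip":1},
    {"linear":[0.181,-0.214,-0.067],"delta_rot":[0,0,-0.132],"grip":1},
    {"linear":[0.181,-0.214,-0.067],"delta_rot":[0,0,-0.132],"grip":1},
    {"linear":[0.181,-0.214,-0.067],"delta_rot":[0,0,-0.132],"grip":1}
  ],
  "newtons": 20
}}

```text
time_s: 0.6
position: [0.2471, -0.4693, 0.2705]
orientation: [0.001, 0.949, 0.314, 0.0]
ft_force: [-0.1, -0.6, -0.1]
grip_width: 0.0576
finger_force: 0.0
```

Request:
{"api": "send_rows", "payload": {
  "moves": [
    {"linear":[0.252,-0.123,-0.014],"delta_rot":[0,0,-0.132],"grip":1},
    {"linear":[0.252,-0.123,-0.014],"delta_rot":[0,0,-0.132],"grip":1},
    {"linear":[0.252,-0.123,-0.014],"delta_rot":[0,0,-0.132],"grip":1},
    {"linear":[0.252,-0.123,-0.014],"delta_rot":[0,0,-0.132],"grip":1},
    {"linear":[0.252,-0.123,-0.014],"delta_rot":[0,0,-0.132],"grip":1}
  ]
}}

```text
time_s: 1.1
position: [0.3442, -0.2825, 0.2798]
orientation: [0.0, 0.864, 0.503, 0.0]
ft_force: [0.1, -0.7, 0.5]
grip_width: 0.0178
finger_force: 0.0
```

Request:
{"api": "send_rows", "payload": {
  "moves": [
    {"linear":[0.28,-0.01,-0.014],"delta_rot":[0,0,-0.132],"grip":1},
    {"linear":[0.28,-0.01,-0.014],"delta_rot":[0,0,-0.132],"grip":1},
    {"linear":[0.28,-0.01,-0.014],"delta_rot":[0,0,-0.132],"grip":1},
    {"linear":[0.28,-0.01,-0.014],"delta_rot":[0,0,-0.132],"grip":1},
    {"linear":[0.28,-0.01,-0.014],"delta_rot":[0,0,-0.132],"grip":1}
  ]
}}

```text
time_s: 1.6
position: [0.4419, -0.0965, 0.2897]
orientation: [-0.0, 0.742, 0.67, 0.0]
ft_force: [0.0, -0.4, 0.6]
grip_width: 0.0004
finger_force: 0.0
```

Request:
{"api": "send_rows", "payload": {
  "moves": [
    {"linear":[0.261,0.104,0.039],"delta_rot":[0,0,-0.171],"grip":1},
    {"linear":[0.261,0.104,0.039],"delta_rot":[0,0,-0.171],"grip":1},
    {"linear":[0.261,0.104,0.039],"delta_rot":[0,0,-0.171],"grip":1},
    {"linear":[0.261,0.104,0.039],"delta_rot":[0,0,-0.171],"grip":1},
    {"linear":[0.261,0.104,0.039],"delta_rot":[0,0,-0.171],"grip":1}
  ]
}}

```text
time_s: 2.1
position: [0.5398, 0.0893, 0.2586]
orientation: [-0.001, 0.537, 0.844, -0.001]
ft_force: [0.6, -0.5, -0.4]
grip_width: 0.0006
finger_force: 0.0
```

Now a look from here with the wrist camera, to verify the pointer and post angles before going down.

```bash
python3 - <<'E'
from h import *
p,R,s=pose();print(p,R.as_matrix().round(3).tolist());c=manip.calibration("wrist");a=manip.get_image("wrist")
cv2.imwrite("pics/w1.png",cv2.convertScaleAbs(a[:,:,::-1],alpha=1.5,beta=10))
np.save("w1.npy",c,allow_pickle=True)
print(proj(c,[arc(-172,.008,.145),arc(-169.2,.062),arc(-109.2,.067,.06)]).round())
calls([[(arc(-153,.13),tool(115))],[(arc(-153,.042),tool(115))]])
E
```

```text
[0.53981181 0.08932793 0.25857757] [[-0.423, 0.906, -0.003], [0.906, 0.423, -0.0], [0.001, -0.002, -1.0]]
[[239. 124.]
 [258. 138.]
 [326. 206.]]
call
   [-0.0, -0.002, 0.171] [-0.001, -0.0, -0.001]
call
   [0.0, 0.0, 0.117] [0.0, 0.0, 0.0]
```

View pics/w1.png

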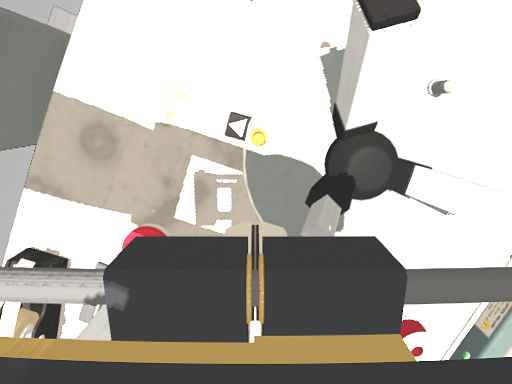

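The wrist view confirms it: the pointer triangle (238,126) and post top (258,138) are within 2 px of the predictions. I'll go down beside the post.

Request:
{"api": "send_rows", "payload": {
  "moves": [
    {"linear":[0,-0.002,0.171],"delta_rot":[0,0,0],"grip":1},
    {"linear":[0,-0.002,0.171],"delta_rot":[0,0,0],"grip":1},
    {"linear":[0,-0.002,0.23],"delta_rot":[0,0,0],"grip":1},
    {"linear":[0,-0.002,0.288],"delta_rot":[0,0,0],"grip":1},
    {"linear":[0,-0.002,0.288],"delta_rot":[0,0,0],"grip":1}
  ]
}}

```text
time_s: 2.65
position: [0.5348, 0.0843, 0.0399]
orientation: [-0.002, 0.54, 0.842, -0.002]
ft_force: [-0.2, 0.2, 0.5]
grip_width: 0.0008
finger_force: 0.0
```

```bash
python3 - <<'E'
from h import *
p,R,s=pose();print(p)
az=[-153]+list(np.arange(-157,-157-4*19,-4))
W=[(arc(a,.042),tool(a+270)) for a in az[1:]]
print(az)
calls([W[i:i+5] for i in range(0,15,5)])
E
```

```text
[0.53481608 0.08432401 0.03990158]
[-153, np.int64(-157), np.int64(-161), np.int64(-165), np.int64(-169), np.int64(-173), np.int64(-177), np.int64(-181), np.int64(-185), np.int64(-189), np.int64(-193), np.int64(-197), np.int64(-201), np.int64(-205), np.int64(-209), np.int64(-213), np.int64(-217), np.int64(-221), np.int64(-225), np.int64(-229)]
call
   [0.014, 0.006, -0.003] [-0.002, -0.0, 0.009]
   [0.025, 0.007, -0.003] [-0.002, -0.0, 0.031]
   [0.036, 0.008, -0.003] [-0.002, -0.0, 0.053]
   [0.047, 0.01, -0.003] [-0.002, -0.0, 0.076]
   [0.058, 0.013, -0.003] [-0.002, -0.0, 0.098]
call
   [0.011, 0.0, 0.0] [0.0, 0.0, 0.022]
   [0.022, 0.002, 0.0] [0.0, 0.0, 0.044]
   [0.033, 0.003, 0.0] [0.0, 0.0, 0.067]
   [0.044, 0.006, 0.0] [0.0, 0.0, 0.089]
   [0.055, 0.01, 0.0] [0.0, 0.0, 0.111]
call
   [0.011, 0.0, 0.0] [0.0, 0.0, 0.022]
   [0.022, 0.002, 0.0] [0.0, 0.0, 0.044]
   [0.033, 0.003, 0.0] [0.0, 0.0, 0.067]
   [0.044, 0.006, 0.0] [0.0, 0.0, 0.089]
   [0.055, 0.01, 0.0] [0.0, 0.0, 0.111]
```

Request:
{"api": "send_rows", "payload": {
  "moves": [
    {"linear":[0.014,0.006,-0.003],"delta_rot":[-0.002,0,0.009],"grip":1},
    {"linear":[0.025,0.007,-0.003],"delta_rot":[-0.002,0,0.031],"grip":1},
    {"linear":[0.036,0.008,-0.003],"delta_rot":[-0.002,0,0.053],"grip":1},
    {"linear":[0.047,0.01,-0.003],"delta_rot":[-0.002,0,0.076],"grip":1},
    {"linear":[0.058,0.013,-0.003],"delta_rot":[-0.002,0,0.098],"grip":1}
  ]
}}

```text
time_s: 3.15
position: [0.5287, 0.1289, 0.0488]
orientation: [0.003, 0.664, 0.748, 0.003]
ft_force: [1.0, -2.6, -0.9]
grip_width: 0.0008
finger_force: 1.2
```

Request:
{"api": "send_rows", "payload": {
  "moves": [
    {"linear":[0.011,0,0],"delta_rot":[0,0,0.022],"grip":1},
    {"linear":[0.022,0.002,0],"delta_rot":[0,0,0.044],"grip":1},
    {"linear":[0.033,0.003,0],"delta_rot":[0,0,0.067],"grip":1},
    {"linear":[0.044,0.006,0],"delta_rot":[0,0,0.089],"grip":1},
    {"linear":[0.055,0.01,0],"delta_rot":[0,0,0.111],"grip":1}
  ]
}}

```text
time_s: 3.65
position: [0.531, 0.1709, 0.0488]
orientation: [0.002, 0.783, 0.622, 0.003]
ft_force: [-1.0, -2.9, -0.1]
grip_width: 0.0003
finger_force: 1.2
```

Request:
{"api": "send_rows", "payload": {
  "moves": [
    {"linear":[0.011,0,0],"delta_rot":[0,0,0.022],"grip":1},
    {"linear":[0.022,0.002,0],"delta_rot":[0,0,0.044],"grip":1},
    {"linear":[0.033,0.003,0],"delta_rot":[0,0,0.067],"grip":1},
    {"linear":[0.044,0.006,0],"delta_rot":[0,0,0.089],"grip":1},
    {"linear":[0.055,0.01,0],"delta_rot":[0,0,0.111],"grip":1}
  ]
}}

```text
time_s: 4.15
position: [0.5476, 0.2095, 0.0489]
orientation: [0.001, 0.879, 0.476, 0.003]
ft_force: [-2.9, -2.1, -1.0]
grip_width: 0.0001
finger_force: 1.2
```

```bash
python3 - <<'E'
from h import *
p,R,s=pose();print(p,np.degrees(np.arctan2(*(p[:2]-C)[::-1])),np.linalg.norm(p[:2]-C),s["ft_force"])
a=manip.get_image("top");c=manip.calibration("top")
hsv=cv2.cvtColor(a,cv2.COLOR_RGB2HSV)
m=cv2.inRange(hsv,(5,170,120),(18,255,255));n,l,st,ce=cv2.connectedComponentsWithStats(m)
for i in range(1,n):
  if st[i,4]>8:
    q=unproj(c,[ce[i]],.052)[0,:2]-C;print(ce[i],st[i,4],np.linalg.norm(q),np.degrees(np.arctan2(q[1],q[0])))
cv2.imwrite("pics/t2.png",a[:,:,::-1])
E
```

```text
[0.54758291 0.20946806 0.04890704] 145.49394590188768 0.1182151017539739 [-2.87611686 -2.13093976 -0.95135617]
```

```bash
cat >> h.py <<'E'
def post(name="wrist",z=.055):
    c=manip.calibration(name);a=manip.get_image(name);hsv=cv2.cvtColor(a,cv2.COLOR_RGB2HSV)
    m=cv2.inRange(hsv,(4,150,90),(25,255,255));n,l,st,ce=cv2.connectedComponentsWithStats(m)
    for i in range(1,n):
        if st[i,4]>12:
            q=unproj(c,[ce[i]],z)[0,:2]-C
            if .08<np.linalg.norm(q)<.15: print(name,ce[i].round(1),st[i],np.linalg.norm(q).round(4),np.degrees(np.arctan2(q[1],q[0])).round(1))
    return a
E
python3 - <<'E'
from h import *
for n in("wrist","top","side"):
  cv2.imwrite(f"pics/{n}3.png",cv2.convertScaleAbs(post(n)[:,:,::-1],alpha=1.2))
E
```

```text
wrist [252.3 204.1] [ 235  183   36   45 1217] 0.1202 136.2
```

View pics/wrist3.png

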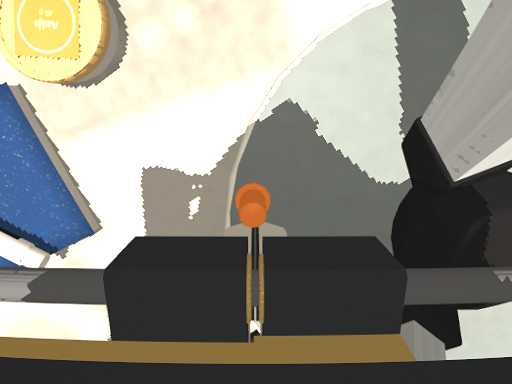

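The wrist view shows the post (253,201) against the fingers at azimuth 136°, with about 8° to go.

```bash
python3 - <<'E'
from h import *
W=[(arc(a,.045),tool(a+270)) for a in (143.5,141.5,139.5,138,137.3)]
calls([W])
E
```

```text
call
   [0.006, -0.002, 0.004] [0.002, -0.002, 0.021]
   [0.011, -0.001, 0.004] [0.001, -0.002, 0.032]
   [0.017, -0.001, 0.004] [0.001, -0.002, 0.043]
   [0.021, 0.0, 0.004] [0.001, -0.002, 0.051]
   [0.023, 0.0, 0.004] [0.001, -0.002, 0.055]
```

Request:
{"api": "send_rows", "payload": {
  "moves": [
    {"linear":[0.006,-0.002,0.004],"delta_rot":[0,-0.002,0.021],"grip":1},
    {"linear":[0.011,-0.001,0.004],"delta_rot":[0,-0.002,0.032],"grip":1},
    {"linear":[0.017,-0.001,0.004],"delta_rot":[0,-0.002,0.043],"grip":1},
    {"linear":[0.021,0,0.004],"delta_rot":[0,-0.002,0.051],"grip":1},
    {"linear":[0.023,0,0.004],"delta_rot":[0,-0.002,0.055],"grip":1}
  ]
}}

```text
time_s: 4.85
position: [0.5563, 0.2244, 0.0446]
orientation: [0.002, 0.916, 0.401, 0.0]
ft_force: [0.3, -4.2, 1.0]
grip_width: 0.0004
finger_force: 1.4
```

```bash
python3 - <<'E'
from h import *
p,R,s=pose();print(p,np.degrees(np.arctan2(*(p[:2]-C)[::-1])),s["ft_force"]);post()
E
```

```text
[0.55633215 0.2243722  0.04463457] 137.2819072241558 [ 0.31964352 -4.19077412  0.99415272]
wrist [255.6 208. ] [ 238  186   36   47 1298] 0.1202 128.7
```

```bash
python3 - <<'E'
from h import *
p,R,s=pose();b=R.apply([-.02,0,0])
q=p+b;q2=q+[0,0,.22]
calls([[(q,R),(q2,R)],[((.50,.12,.30),tool(8))]])
E
```

```text
call
   [-0.027, 0.0, 0.0] [0.0, 0.0, 0.0]
   [-0.027, 0.001, -0.293] [0.0, 0.0, 0.0]
call
   [-0.127, 0.04, -0.047] [0.001, -0.0, 0.218]
```

Request:
{"api": "send_rows", "payload": {
  "moves": [
    {"linear":[-0.027,0,0],"delta_rot":[0,0,0],"grip":1},
    {"linear":[-0.027,0,-0.293],"delta_rot":[0,0,0],"grip":1},
    {"linear":[-0.027,0,-0.293],"delta_rot":[0,0,0],"grip":1},
    {"linear":[-0.027,0,-0.293],"delta_rot":[0,0,0],"grip":0.5},
    {"linear":[-0.027,0,-0.293],"delta_rot":[0,0,0],"grip":0}
  ]
}}

```text
time_s: 5.4
position: [0.5415, 0.2104, 0.2468]
orientation: [0.002, 0.916, 0.401, 0.001]
ft_force: [0.0, -0.1, -0.6]
grip_width: 0.0123
finger_force: 0.0
```

Request:
{"api": "send_rows", "payload": {
  "moves": [
    {"linear":[-0.127,0.04,-0.087],"delta_rot":[0,0,0.218],"grip":0},
    {"linear":[-0.127,0.04,-0.087],"delta_rot":[0,0,0.218],"grip":0},
    {"linear":[-0.127,0.04,-0.087],"delta_rot":[0,0,0.218],"grip":0},
    {"linear":[-0.127,0.04,-0.087],"delta_rot":[0,0,0.218],"grip":0},
    {"linear":[-0.127,0.04,-0.087],"delta_rot":[0,0,0.218],"grip":0}
  ]
}}

```text
time_s: 5.9
position: [0.499, 0.1199, 0.3108]
orientation: [0.001, 0.998, 0.067, 0.002]
ft_force: [-0.2, 0.0, -0.7]
grip_width: 0.0519
finger_force: 0.0
```

Request:
{"api": "send_rows", "payload": {
  "moves": [
    {"linear":[0,0,0],"delta_rot":[0,0,0],"grip":0},
    {"linear":[0,0,0],"delta_rot":[0,0,0],"grip":0}
  ]
}}

```text
time_s: 6.1
position: [0.4991, 0.1205, 0.3098]
orientation: [0.002, 0.997, 0.072, 0.001]
ft_force: [-0.5, -0.4, 0.2]
grip_width: 0.0681
finger_force: 0.0
```

```bash
python3 - <<'E'
from h import *
p,R,s=pose();print(p,R.as_matrix().round(3).tolist())
c=manip.calibration("wrist");a=manip.get_image("wrist");np.save("w4c.npy",c,allow_pickle=True)
cv2.imwrite("pics/w4raw.png",a[:,:,::-1])
cv2.imwrite("pics/w4.png",cv2.resize(a[:,:,::-1],(800,600),interpolation=cv2.INTER_CUBIC))
post();post("top");post("side")
E
```

```text
[0.49908939 0.12050502 0.30979242] [[0.99, 0.143, 0.002], [0.143, -0.99, -0.003], [0.002, 0.003, -1.0]]
wrist [170.1  94.4] [161  87  18  16 220] 0.1164 131.7
side [291.9 169.9] [290 166   4   9  19] 0.1067 132.2
```

View pics/w4.png

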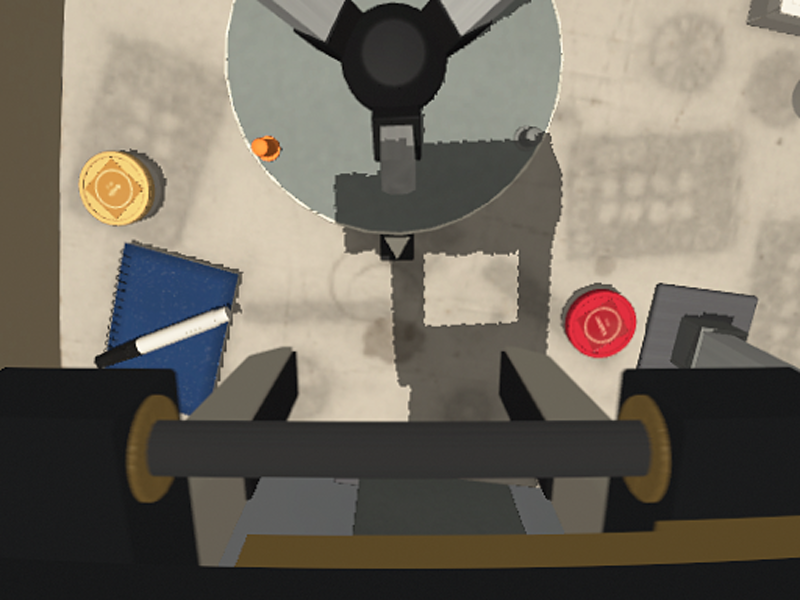

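The stub hangs almost over the pointer: triangle tip (398,258), stub end (399,192), hub (392,52), posts (262,147) and (525,133). I'll work out the residual.

```bash
python3 - <<'E'
from h import *
c=np.load("w4c.npy",allow_pickle=True).item()
v=lambda p:(np.array(p,float)+.5)/1.5625-.5
E=unproj(c,v([(227,60),(562,60),(243,135),(345,224),(400,234),(450,224),(545,135),(300,200)]),.032)[:,:2]
A=np.c_[2*E,np.ones(len(E))];s=np.linalg.lstsq(A,(E**2).sum(1),rcond=None)[0];D=s[:2]
print("disc",D,np.sqrt(s[2]+D@D),"hub",unproj(c,v([(393,52)]),.074))
def az(p,z,n):
  for ctr in (D,C):
    q=unproj(c,v(p),z)[:,:2]-ctr;print(n,np.degrees(np.arctan2(q[:,1],q[:,0])).round(2),np.linalg.norm(q,axis=1).round(4))
az([(398,257),(398,236),(382,247),(413,247)],.008,"pointer/tongue")
az([(262,147),(525,132)],.062,"posts: want +-60 of stub")
az([(399,190)],.118,"stubtip");az([(398,126)],.08,"stubbase")
E
```

```text
disc [0.64476422 0.14091276] 0.1320012139290203 hub [[0.64545764 0.14220832 0.074     ]]
pointer/tongue [-170.82 -170.69 -176.26 -165.63] [0.1559 0.1373 0.1474 0.1479]
pointer/tongue [-170.26 -170.06 -175.65 -165.06] [0.1564 0.1378 0.1478 0.1485]
posts: want +-60 of stub [ 130.67 -110.1 ] [0.1185 0.1109]
posts: want +-60 of stub [ 131.26 -109.94] [0.1174 0.1125]
stubtip [-170.04] [0.0941]
stubtip [-169.11] [0.0946]
stubbase [-169.12] [0.0503]
stubbase [-167.42] [0.0509]
```

```bash
python3 - <<'E'
from h import *
h=(.4526,-.1716)
p,R,s=pose()
calls([[((.475,-.025,.28),tool(4))],[((*h,.23),tool(.9))],[((*h,.107),tool(.9))]])
E
```

```text
call
   [-0.059, 0.188, 0.04] [0.001, -0.001, 0.023]
call
   [-0.043, 0.193, 0.067] [0.0, 0.0, 0.017]
call
   [0.0, 0.0, 0.164] [0.0, 0.0, 0.0]
```

Request:
{"api": "send_rows", "payload": {
  "moves": [
    {"linear":[-0.059,0.188,0.04],"delta_rot":[0.001,-0.001,0.023],"grip":0},
    {"linear":[-0.059,0.188,0.04],"delta_rot":[0.001,-0.001,0.023],"grip":0},
    {"linear":[-0.059,0.188,0.04],"delta_rot":[0.001,-0.001,0.023],"grip":0},
    {"linear":[-0.059,0.188,0.04],"delta_rot":[0.001,-0.001,0.023],"grip":0}
  ]
}}

```text
time_s: 6.7
position: [0.474, -0.0295, 0.2789]
orientation: [0.001, 0.999, 0.032, -0.001]
ft_force: [0.8, 0.3, -0.1]
grip_width: 0.0928
finger_force: 0.0
```

Request:
{"api": "send_rows", "payload": {
  "moves": [
    {"linear":[-0.043,0.193,0.067],"delta_rot":[0,0,0.017],"grip":0},
    {"linear":[-0.043,0.193,0.067],"delta_rot":[0,0,0.017],"grip":0},
    {"linear":[-0.043,0.193,0.067],"delta_rot":[0,0,0.017],"grip":0},
    {"linear":[-0.043,0.193,0.067],"delta_rot":[0,0,0.017],"grip":0},
    {"linear":[-0.043,0.193,0.067],"delta_rot":[0,0,0.017],"grip":0}
  ]
}}

```text
time_s: 7.2
position: [0.4525, -0.1726, 0.2295]
orientation: [-0.0, 1.0, 0.006, -0.001]
ft_force: [0.1, 0.2, 0.5]
grip_width: 0.0929
finger_force: 0.0
```

```bash
python3 - <<'E'
from h import *
p,R,s=pose();print(p,R.as_matrix().round(3).tolist(),s["grip_width"])
c=manip.calibration("wrist");a=manip.get_image("wrist")
o=np.radians(.9);X=[[.4526+u*16e-3,-.1716+v*16e-3,.158] for u,v in((1,1),(1,-1),(-1,-1),(-1,1))]
q=proj(c,X);print(q.round())
np.save("w5c.npy",c,allow_pickle=True)
o=a[:,:,::-1].copy();cv2.polylines(o,[q.round().astype(int)],True,(0,255,0),1)
cv2.imwrite("pics/w5.png",o)
calls([[((.4526,-.1716,.107),tool(.9))]])
E
```

```text
[ 0.45247978 -0.1725642   0.22950565] [[1.0, 0.013, -0.002], [0.013, -1.0, 0.0], [-0.002, -0.0, -1.0]] 0.09289495777451579
[[228. 180.]
 [273. 180.]
 [272. 223.]
 [228. 222.]]
call
   [-0.0, -0.0, 0.164] [0.0, 0.0, -0.0]
```

View pics/w5.png

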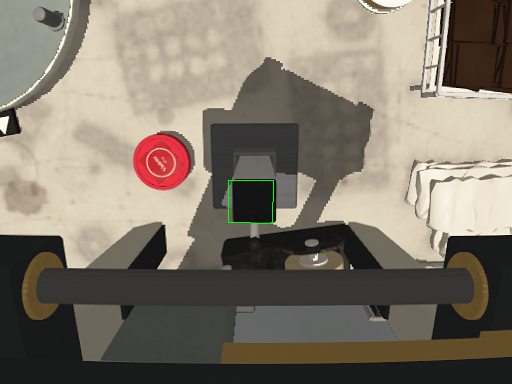

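The cap (230–275, 180–222) matches the predicted outline within about 1 px. I'll descend and grip.

Request:
{"api": "send_rows", "payload": {
  "moves": [
    {"linear":[0,0,0.06],"delta_rot":[0,0,0],"grip":0},
    {"linear":[0,0,0.12],"delta_rot":[0,0,0],"grip":0},
    {"linear":[0,0,0.164],"delta_rot":[0,0,0],"grip":0},
    {"linear":[0,0,0.164],"delta_rot":[0,0,0],"grip":0.4},
    {"linear":[0,0,0.164],"delta_rot":[0,0,0],"grip":1}
  ],
  "newtons": 50
}}

```text
time_s: 7.75
position: [0.4533, -0.1711, 0.1086]
orientation: [0.0, 1.0, 0.008, -0.0]
ft_force: [-1.0, -0.4, 0.1]
grip_width: 0.0816
finger_force: 0.0
```

Request:
{"api": "send_rows", "payload": {
  "moves": [
    {"linear":[0,0,0],"delta_rot":[0,0,0],"grip":1},
    {"linear":[0,0,0],"delta_rot":[0,0,0],"grip":1},
    {"linear":[0,0,0],"delta_rot":[0,0,0],"grip":1},
    {"linear":[0,0,0],"delta_rot":[0,0,0],"grip":1},
    {"linear":[0,0,0],"delta_rot":[0,0,0],"grip":1}
  ]
}}

```text
time_s: 8.25
position: [0.4525, -0.1721, 0.1072]
orientation: [0.0, 1.0, 0.007, -0.0]
ft_force: [-0.5, -0.0, -0.0]
grip_width: 0.0418
finger_force: 0.0
```

Request:
{"api": "send_rows", "payload": {
  "moves": [
    {"linear":[0,0,0],"delta_rot":[0,0,0],"grip":1},
    {"linear":[0,0,0],"delta_rot":[0,0,0],"grip":1},
    {"linear":[0,0,0],"delta_rot":[0,0,0],"grip":1}
  ]
}}

```text
time_s: 8.55
position: [0.4525, -0.1721, 0.107]
orientation: [0.0, 1.0, 0.007, -0.001]
ft_force: [-1.0, -0.7, 1.9]
grip_width: 0.0318
finger_force: 50.0
```

```bash
python3 - <<'E'
from h import *
p,R,s=pose();print(p,R.as_matrix().round(3).tolist(),s["grip_width"],s["ft_force"],s["finger_force"])
# grasp: tube axis = tool -z, TCP is d above open end
d=p[2]-.008; print("d",d)
az=-170.3
a=np.radians(az);sz=np.array([.5*np.cos(a),.5*np.sin(a),.75**.5]);so=np.array([C[0]+.06*np.cos(a),C[1]+.06*np.sin(a),.067])
T=tool(az+180,-sz)
print("stub origin",so,"dir",sz, "T",T.as_matrix().round(3).tolist())
pre=so+sz*(.095+d); fit=so+sz*d; print("pre",pre,"fit",fit)
Tm=lambda f:R*Ro.from_rotvec(f*(R.inv()*T).as_rotvec())
u=p+[0,0,.19]
calls([[(u,R)],[((.44,-.06,.30),Tm(.4))],[(np.array([.45,.04,.30]),Tm(.8))],[(pre,T)]])
E
```

```text
[ 0.45249088 -0.17211892  0.10700609] [[1.0, 0.014, -0.001], [0.014, -1.0, -0.0], [-0.001, 0.0, -1.0]] 0.0317648924910943 [-1.04754408 -0.702498    1.9280402 ] 49.99291643500328
d 0.09900608630400462
stub origin [0.58585779 0.13239064 0.067     ] dir [-0.49285173 -0.08424469  0.8660254 ] T [[0.854, 0.168, 0.493], [0.146, -0.986, 0.084], [0.5, -0.0, -0.866]]
pre [0.49024156 0.11604665 0.2350142 ] fit [0.53706247 0.1240499  0.15274179]
call
   [-0.0, 0.0, -0.253] [0.0, 0.0, 0.0]
call
   [-0.015, -0.15, -0.004] [0.005, 0.067, -0.019]
call
   [0.023, -0.132, 0.006] [0.005, 0.067, -0.019]
call
   [0.026, -0.092, 0.107] [0.003, 0.033, -0.01]
```

Gripped at 31.8 mm. Lift out and carry to the pre-insertion pose.

Request:
{"api": "send_rows", "payload": {
  "moves": [
    {"linear":[0,0,-0.05],"delta_rot":[0,0,0],"grip":1},
    {"linear":[0,0,-0.11],"delta_rot":[0,0,0],"grip":1},
    {"linear":[0,0,-0.17],"delta_rot":[0,0,0],"grip":1},
    {"linear":[0,0,-0.23],"delta_rot":[0,0,0],"grip":1},
    {"linear":[0,0,-0.253],"delta_rot":[0,0,0],"grip":1}
  ]
}}

```text
time_s: 9.05
position: [0.4532, -0.1722, 0.301]
orientation: [0.001, 1.0, 0.007, 0.001]
ft_force: [0.5, -0.7, -2.2]
grip_width: 0.032
finger_force: 50.0
```

Request:
{"api": "send_rows", "payload": {
  "moves": [
    {"linear":[-0.005,-0.04,0],"delta_rot":[0.001,0.017,-0.005],"grip":1},
    {"linear":[-0.01,-0.09,-0.002],"delta_rot":[0.003,0.04,-0.011],"grip":1},
    {"linear":[-0.015,-0.15,-0.004],"delta_rot":[0.005,0.067,-0.019],"grip":1},
    {"linear":[-0.015,-0.15,-0.004],"delta_rot":[0.005,0.067,-0.019],"grip":1}
  ]
}}

```text
time_s: 9.45
position: [0.4387, -0.0564, 0.2998]
orientation: [-0.009, 0.994, 0.039, 0.107]
ft_force: [0.7, -0.5, -2.4]
grip_width: 0.0318
finger_force: 50.0
```

Request:
{"api": "send_rows", "payload": {
  "moves": [
    {"linear":[0.006,-0.033,0.002],"delta_rot":[0.001,0.017,-0.005],"grip":1},
    {"linear":[0.012,-0.08,0.003],"delta_rot":[0.003,0.04,-0.011],"grip":1},
    {"linear":[0.023,-0.132,0.006],"delta_rot":[0.005,0.067,-0.019],"grip":1},
    {"linear":[0.023,-0.132,0.006],"delta_rot":[0.005,0.067,-0.019],"grip":1}
  ]
}}

```text
time_s: 9.85
position: [0.4496, 0.0435, 0.2985]
orientation: [-0.018, 0.975, 0.069, 0.209]
ft_force: [-0.2, -1.4, -2.4]
grip_width: 0.0318
finger_force: 50.0
```

```bash
cat >> h.py <<'E'
def goal(az=-170.3):
    a=np.radians(az);sz=np.array([.5*np.cos(a),.5*np.sin(a),.75**.5]);so=np.array([C[0]+.06*np.cos(a),C[1]+.06*np.sin(a),.067])
    return so,sz,tool(az+180,-sz)
E
python3 - <<'E'
from h import *
p,R,s=pose();print(p,s["ft_force"],s["grip_width"],s["qpos"])
so,sz,T=goal();calls([[(so+sz*(.095+.099),T)]])
E
```

```text
[0.44955112 0.04350875 0.29850045] [-0.24670243 -1.40752924 -2.40727393] 0.03181739072374066 [-0.00353295 -0.6913385   1.99930688  0.06563993  1.41646263  1.43065991]
call
   [0.027, -0.088, 0.105] [0.002, 0.032, -0.009]
```

Request:
{"api": "send_rows", "payload": {
  "moves": [
    {"linear":[0.009,-0.03,0.035],"delta_rot":[0,0.01,-0.003],"grip":1},
    {"linear":[0.018,-0.06,0.07],"delta_rot":[0.001,0.021,-0.006],"grip":1},
    {"linear":[0.027,-0.088,0.105],"delta_rot":[0.002,0.032,-0.009],"grip":1},
    {"linear":[0.027,-0.088,0.105],"delta_rot":[0.002,0.032,-0.009],"grip":1},
    {"linear":[0.027,-0.088,0.105],"delta_rot":[0.002,0.032,-0.009],"grip":1}
  ]
}}

```text
time_s: 10.35
position: [0.4911, 0.1127, 0.2354]
orientation: [-0.02, 0.963, 0.08, 0.255]
ft_force: [1.1, -0.3, -1.7]
grip_width: 0.0315
finger_force: 50.0
```

```bash
python3 - <<'E'
from h import *
p,R,s=pose();so,sz,T=goal();print(p,s["ft_force"],np.round(s["qpos"],2),"want",so+sz*.194,"rot err",np.degrees((R.inv()*T).as_rotvec()))
im=[]
for n in("side","top"):
  c=manip.calibration(n);a=manip.get_image(n);cv2.imwrite(f"pics/{n}6raw.png",a[:,:,::-1])
  q=proj(c,[so,so+sz*.065,p+R.apply([0,0,.099]),p+R.apply([0,0,-.051])]);print(n,q.round(1).tolist())
  x,y=q[1].astype(int);x0=x-45;y0=y-60
  im.append(cv2.resize(a[y0:y0+100,x0:x0+66,::-1],None,fx=6,fy=6,interpolation=cv2.INTER_CUBIC));print(x0,y0)
cv2.imwrite("pics/c6.png",cv2.convertScaleAbs(np.hstack(im),alpha=1.3,beta=10))
E
```

```text
[0.49105847 0.11268638 0.23538151] [ 1.11985602 -0.3033451  -1.69525756] [ 0.18 -0.63  2.09 -0.01  1.17  1.59] want [0.49024456 0.11604717 0.23500893] rot err [ 0.23503414  0.32888782 -0.13411734]
side [[283.9, 183.0], [271.8, 162.0], [265.6, 152.7], [235.6, 99.8]]
226 101
top [[232.5, 167.1], [232.5, 175.5], [234.1, 179.5], [234.1, 204.9]]
187 115
```

View pics/c6.png

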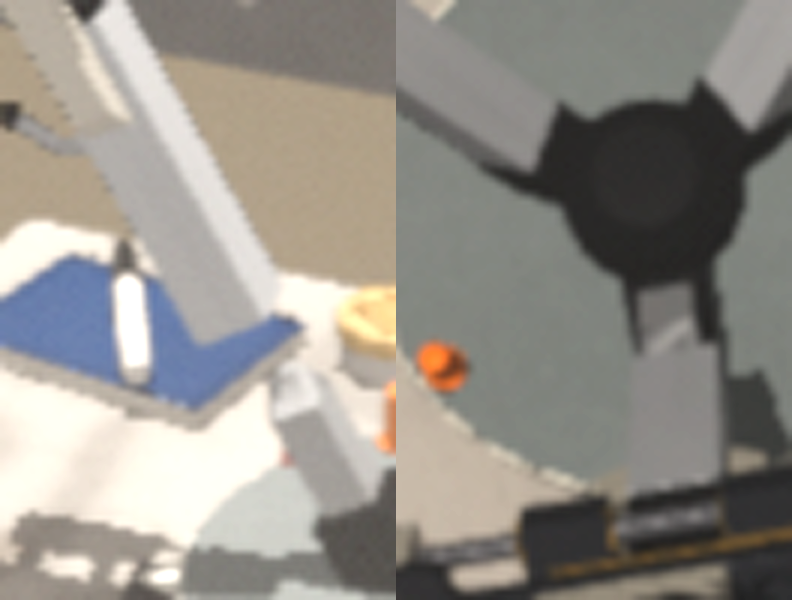

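The side crop shows the tube end about 25 mm short of the stub tip and in line with it; the top crop shows the tube about 3 mm to the right of the stub axis. I'll correct that, then go in slowly.

```bash
python3 - <<'E'
from h import *
so,sz,T=goal()
calls([[(so+sz*(.099+k),T) for k in (.095,.08,.068,.058,.054)]])
E
```

```text
call
   [-0.002, -0.005, 0.002] [0.001, 0.001, -0.001]
   [-0.002, -0.005, 0.022] [0.001, 0.001, -0.001]
   [-0.002, -0.006, 0.038] [0.001, 0.001, -0.001]
   [-0.002, -0.006, 0.052] [0.001, 0.001, -0.001]
   [-0.002, -0.006, 0.057] [0.001, 0.001, -0.001]
```

Request:
{"api": "send_rows", "payload": {
  "moves": [
    {"linear":[-0.002,-0.005,0.002],"delta_rot":[0.001,0.001,-0.001],"grip":1},
    {"linear":[-0.002,-0.005,0.022],"delta_rot":[0.001,0.001,-0.001],"grip":1},
    {"linear":[-0.002,-0.006,0.038],"delta_rot":[0.001,0.001,-0.001],"grip":1},
    {"linear":[-0.002,-0.006,0.052],"delta_rot":[0.001,0.001,-0.001],"grip":1},
    {"linear":[-0.002,-0.006,0.057],"delta_rot":[0.001,0.001,-0.001],"grip":1}
  ]
}}

```text
time_s: 10.95
position: [0.5104, 0.1205, 0.1973]
orientation: [-0.021, 0.963, 0.082, 0.257]
ft_force: [0.0, -0.2, -2.1]
grip_width: 0.032
finger_force: 50.0
```

```bash
cat >> h.py <<'E'
def report():
    p,R,s=pose();so,sz,T=goal();e=p-(so+sz*.099)
    print("k",(e@sz).round(4),"tool-frame offset mm",(1e3*T.inv().apply(e)).round(1),"rot",np.degrees((R.inv()*T).as_rotvec()).round(2),"F tool",T.inv().apply(s["ft_force"]).round(1),"M",T.inv().apply(s["wrist_torque"]).round(2),"w",s["grip_width"],s["time_s"],np.round(s["qpos"],2))
    return p,R,s
def look(tag):
    so,sz,T=goal();im=[]
    for n in("side","top"):
        c=manip.calibration(n);a=manip.get_image(n);x,y=proj(c,[so+sz*.065])[0].astype(int);x0=x-45;y0=y-60
        im.append(cv2.resize(a[y0:y0+100,x0:x0+66,::-1],None,fx=6,fy=6,interpolation=cv2.INTER_CUBIC))
    cv2.imwrite(f"pics/{tag}.png",cv2.convertScaleAbs(np.hstack(im),alpha=1.3,beta=10))
E
python3 - <<'E'
from h import *
report();look("c7")
so,sz,T=goal()
calls([[(so+sz*(.099+k),T) for k in (.05,.045,.04,.035,.03)]])
E
```

```text
k 0.0521 tool-frame offset mm [ -1.   -1.  -52.1] rot [ 0.05  0.06 -0.01] F tool [-1.1  0.2  1.8] M [-0.02 -0.37  0.06] w 0.031958231735773265 10.95 [ 0.19 -0.57  2.12 -0.01  1.08  1.59]
call
   [0.001, 0.001, 0.004] [0.0, 0.0, 0.0]
   [0.001, 0.001, 0.01] [0.0, 0.0, 0.0]
   [0.001, 0.001, 0.017] [0.0, 0.0, 0.0]
   [0.001, 0.001, 0.024] [0.0, 0.0, 0.0]
   [0.001, 0.001, 0.03] [0.0, 0.0, 0.0]
```

View pics/c7.png

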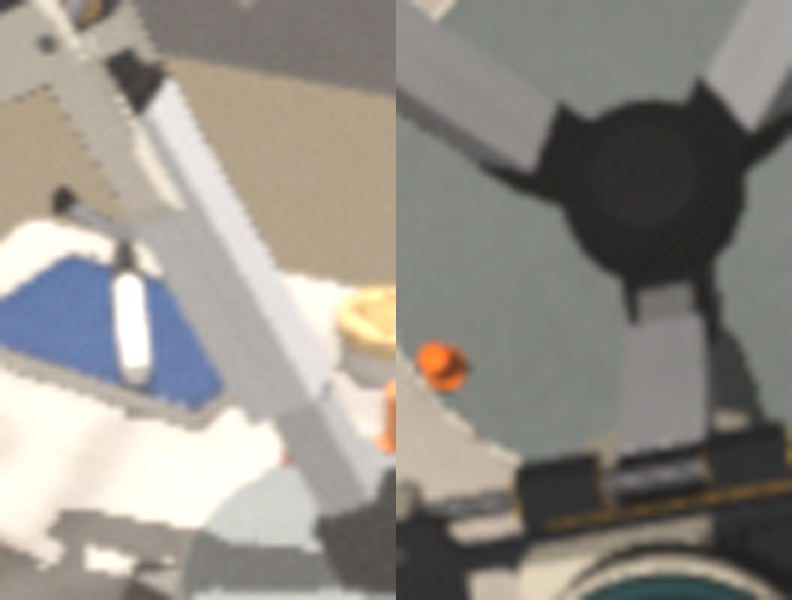

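The tube mouth is now over the stub tip with almost no side force. I'll continue.

Request:
{"api": "send_rows", "payload": {
  "moves": [
    {"linear":[0.001,0.001,0.004],"delta_rot":[0,0,0],"grip":1},
    {"linear":[0.001,0.001,0.01],"delta_rot":[0,0,0],"grip":1},
    {"linear":[0.001,0.001,0.013],"delta_rot":[0,0,0],"grip":1},
    {"linear":[0.001,0.001,0.016],"delta_rot":[0,0,0],"grip":1}
  ]
}}

```text
time_s: 11.45
position: [0.517, 0.1211, 0.1885]
orientation: [-0.022, 0.962, 0.082, 0.258]
ft_force: [-0.4, 0.4, -1.4]
grip_width: 0.0318
finger_force: 50.0
```

```bash
python3 -c "
from h import *
report()"
```

```text
k 0.0411 tool-frame offset mm [  0.4  -0.5 -41.1] rot [ 0.03 -0.04  0.01] F tool [-0.9 -0.5  1. ] M [ 0.06 -0.45  0.02] w 0.031801083574364196 11.45 [ 0.19 -0.55  2.12 -0.01  1.05  1.59]
```

Request:
{"api": "send_rows", "payload": {
  "moves": [
    {"linear":[0,0,0.004],"delta_rot":[0,0,0],"grip":1},
    {"linear":[0,0,0.008],"delta_rot":[0,0,0],"grip":1},
    {"linear":[0,0,0.011],"delta_rot":[0,0,0],"grip":1}
  ]
}}

```text
time_s: 11.75
position: [0.521, 0.1218, 0.1812]
orientation: [-0.022, 0.962, 0.082, 0.258]
ft_force: [-1.9, -1.0, -0.6]
grip_width: 0.0316
finger_force: 50.0
```

```bash
python3 -c "
from h import *
report()"
```

```text
k 0.0328 tool-frame offset mm [  0.2  -0.5 -32.8] rot [ 0.03 -0.01  0.01] F tool [-2.1  0.7 -0.5] M [ 0.05 -0.99  0.01] w 0.03160615659283664 11.75 [ 0.19 -0.54  2.12 -0.01  1.03  1.59]
```

Request:
{"api": "send_rows", "payload": {
  "moves": [
    {"linear":[0,0,0.005],"delta_rot":[0,0,0],"grip":1},
    {"linear":[0,0,0.01],"delta_rot":[0,0,0],"grip":1},
    {"linear":[0,0,0.015],"delta_rot":[0,0,0],"grip":1}
  ]
}}

```text
time_s: 12.05
position: [0.5266, 0.1227, 0.1712]
orientation: [-0.022, 0.962, 0.082, 0.258]
ft_force: [-1.8, -0.5, -2.8]
grip_width: 0.0319
finger_force: 50.0
```

```bash
python3 -c "
from h import *
report()"
```

```text
k 0.0213 tool-frame offset mm [  0.   -0.4 -21.3] rot [0.04 0.   0.01] F tool [-3.   0.2  1.4] M [-0.02 -1.18 -0.01] w 0.03185629039891067 12.05 [ 0.19 -0.52  2.13 -0.01  1.01  1.59]
```

Low forces; continue to near the collar.

Request:
{"api": "send_rows", "payload": {
  "moves": [
    {"linear":[0,0,0.005],"delta_rot":[0,0,0],"grip":1},
    {"linear":[0,0,0.01],"delta_rot":[0,0,0],"grip":1},
    {"linear":[0,0,0.015],"delta_rot":[0,0,0],"grip":1},
    {"linear":[0,0,0.02],"delta_rot":[0,0,0],"grip":1}
  ]
}}

```text
time_s: 12.45
position: [0.5341, 0.124, 0.1585]
orientation: [-0.022, 0.962, 0.082, 0.258]
ft_force: [-3.4, -1.0, -1.3]
grip_width: 0.0317
finger_force: 50.0
```

```bash
python3 -c "
from h import *
report()"
```

```text
k 0.0064 tool-frame offset mm [ 0.3 -0.4 -6.4] rot [ 0.04 -0.03  0.01] F tool [-3.7  0.4 -0.6] M [ 0.03 -1.09 -0.03] w 0.031700551966454146 12.45 [ 0.19 -0.49  2.13 -0.01  0.98  1.59]
```

Request:
{"api": "send_rows", "payload": {
  "moves": [
    {"linear":[0,0,0.002],"delta_rot":[0,0,0],"grip":1},
    {"linear":[0,0,0.004],"delta_rot":[0,0,0],"grip":1},
    {"linear":[0,0,0.006],"delta_rot":[0,0,0],"grip":1}
  ]
}}

```text
time_s: 12.75
position: [0.5363, 0.1244, 0.1549]
orientation: [-0.022, 0.962, 0.082, 0.258]
ft_force: [-3.0, -1.0, -2.7]
grip_width: 0.0319
finger_force: 50.0
```

Request:
{"api": "send_rows", "payload": {
  "moves": [
    {"linear":[0,0,0.001],"delta_rot":[0,0,0],"grip":1},
    {"linear":[0,0,0.002],"delta_rot":[0,0,0],"grip":1}
  ]
}}

```text
time_s: 12.95
position: [0.5372, 0.1245, 0.154]
orientation: [-0.022, 0.962, 0.082, 0.259]
ft_force: [-0.1, 0.4, -2.5]
grip_width: 0.0319
finger_force: 50.0
```

```bash
python3 -c "
from h import *
report()"
```

```text
k 0.0009 tool-frame offset mm [ 0.8 -0.4 -0.9] rot [ 0.04 -0.09  0.01] F tool [-1.3 -0.4  2.2] M [-0.04 -0.42 -0.03] w 0.03193865447457078 12.95 [ 0.19 -0.48  2.13 -0.01  0.97  1.59]
```

The side load vanished, so the button has popped. I'll seat it onto the collar in small steps.

Request:
{"api": "send_rows", "payload": {
  "moves": [
    {"linear":[0,0,0.001],"delta_rot":[0,0,0],"grip":1},
    {"linear":[0,0,0.002],"delta_rot":[0,0,0],"grip":1}
  ]
}}

```text
time_s: 13.15
position: [0.5379, 0.1246, 0.1529]
orientation: [-0.022, 0.962, 0.082, 0.259]
ft_force: [-10.2, -2.4, 9.8]
grip_width: 0.032
finger_force: 50.0
```

Request:
{"api": "send_rows", "payload": {
  "moves": [
    {"linear":[0,0,0.001],"delta_rot":[0,0,0],"grip":1},
    {"linear":[0,0,0.001],"delta_rot":[0,0,0],"grip":1}
  ]
}}

```text
time_s: 13.35
position: [0.5381, 0.1247, 0.153]
orientation: [-0.022, 0.962, 0.082, 0.259]
ft_force: [-13.4, -3.7, 12.1]
grip_width: 0.0312
finger_force: 50.0
```

```bash
python3 -c "
from h import *
report()"
```

```text
k -0.0004 tool-frame offset mm [ 1.1 -0.4  0.4] rot [ 0.04 -0.08  0.02] F tool [ -5.9   1.4 -17.3] M [-0.02 -1.95 -0.06] w 0.031235522104673633 13.35 [ 0.19 -0.48  2.13 -0.01  0.97  1.59]
```

Seated, with 17 N on the collar. Relax, open and back away along the tube axis.

Request:
{"api": "send_rows", "payload": {
  "moves": [
    {"linear":[0,0,-0.001],"delta_rot":[0,0,0],"grip":1},
    {"linear":[0,0,-0.001],"delta_rot":[0,0,0],"grip":0.5},
    {"linear":[0,0,-0.001],"delta_rot":[0,0,0],"grip":0.3},
    {"linear":[0,0,-0.001],"delta_rot":[0,0,0],"grip":0.3},
    {"linear":[0,0,-0.001],"delta_rot":[0,0,0],"grip":0.3}
  ]
}}

```text
time_s: 13.85
position: [0.5377, 0.1246, 0.1523]
orientation: [-0.022, 0.962, 0.082, 0.258]
ft_force: [0.5, -0.3, 0.3]
grip_width: 0.0594
finger_force: 0.0
```

Request:
{"api": "send_rows", "payload": {
  "moves": [
    {"linear":[0,0,0],"delta_rot":[0,0,0],"grip":0.2},
    {"linear":[0,0,-0.03],"delta_rot":[0,0,0],"grip":0.2},
    {"linear":[0,0,-0.09],"delta_rot":[0,0,0],"grip":0.2},
    {"linear":[0,0,-0.15],"delta_rot":[0,0,0],"grip":0.2},
    {"linear":[0,0,-0.17],"delta_rot":[0,0,0],"grip":0.2}
  ]
}}

```text
time_s: 14.35
position: [0.4741, 0.1139, 0.2676]
orientation: [-0.022, 0.962, 0.082, 0.261]
ft_force: [1.4, -0.1, -0.1]
grip_width: 0.0741
finger_force: 0.0
```

```bash
python3 - <<'E'
from h import *
report()
calls([[((.43,.11,.34),tool(8))],[((.43,.11,.34),tool(8))]])
E
```

```text
k 0.1313 tool-frame offset mm [   2.2   -0.6 -131.3] rot [ 0.03 -0.36  0.01] F tool [1.1 0.4 0.7] M [-0.05 -0.19  0.03] w 0.0741481399830071 14.35 [ 0.19 -0.68  2.07 -0.01  1.23  1.59]
call
   [-0.002, -0.005, -0.113] [-0.002, -0.169, 0.009]
call
   [0.0, 0.0, 0.0] [0.0, 0.0, 0.0]
```

Request:
{"api": "send_rows", "payload": {
  "moves": [
    {"linear":[-0.002,-0.005,-0.113],"delta_rot":[-0.002,-0.169,0.009],"grip":0.2},
    {"linear":[-0.002,-0.005,-0.113],"delta_rot":[-0.002,-0.169,0.009],"grip":0.2},
    {"linear":[-0.002,-0.005,-0.113],"delta_rot":[-0.002,-0.169,0.009],"grip":0.2},
    {"linear":[-0.002,-0.005,-0.113],"delta_rot":[-0.002,-0.169,0.009],"grip":0.2},
    {"linear":[-0.002,-0.005,-0.113],"delta_rot":[-0.002,-0.169,0.009],"grip":0.2}
  ]
}}

```text
time_s: 14.85
position: [0.4323, 0.1105, 0.3337]
orientation: [0.0, 0.998, 0.07, -0.006]
ft_force: [0.3, 0.7, -0.6]
grip_width: 0.0744
finger_force: 0.0
```

```bash
python3 - <<'E'
from h import *
report()
c=manip.calibration("wrist");a=manip.get_image("wrist");np.save("w8c.npy",c,allow_pickle=True)
w=a[:,:,::-1][0:190,110:390]
s=manip.get_image("side")[95:200,215:335,::-1]
o=np.vstack([cv2.resize(w,(560,380),interpolation=cv2.INTER_CUBIC)])
s=cv2.resize(s,(434,380),interpolation=cv2.INTER_CUBIC)
cv2.imwrite("pics/w8.png",np.vstack([cv2.resize(np.hstack([o[:,:366+0],s]),(800,380))]) if 0 else cv2.copyMakeBorder(o,0,0,0,0,0))
o=cv2.resize(w,(800,543),interpolation=cv2.INTER_CUBIC);t=cv2.resize(s,(240,210));o[:210,-240:]=t
cv2.imwrite("pics/w8.png",o)
E
```

```text
k 0.2094 tool-frame offset mm [  -0.9   -4.3 -209.4] rot [ 0.41 30.67 -1.63] F tool [ 0.  -0.7  0.7] M [-0.02  0.06 -0.01] w 0.07441585240565476 14.85 [ 0.19 -0.38  1.71  0.    1.83  1.62]
```

View pics/w8.png

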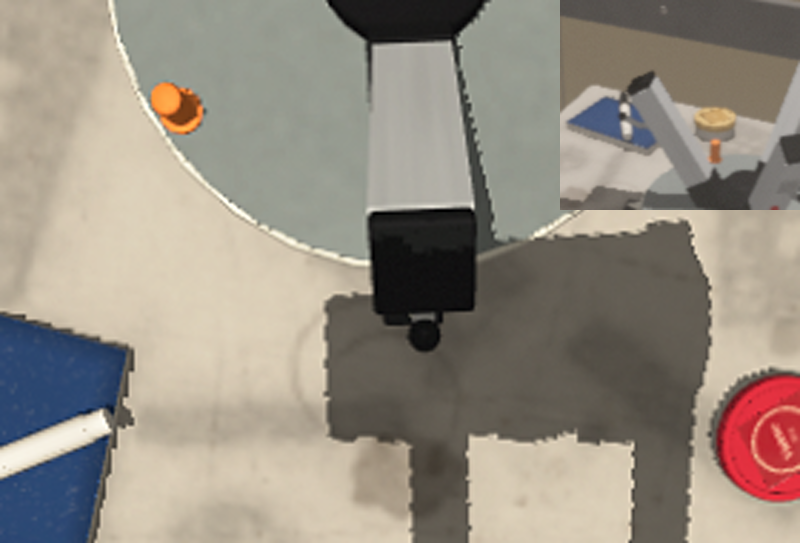

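The arm is fitted, hook outwards, but the cap hides the pointer. I'll shift sideways for a parallax view of it.

```bash
python3 - <<'E'
from h import *
calls([[((.47,.0,.33),tool(8))]])
E
```

```text
call
   [0.03, 0.153, 0.006] [-0.0, 0.002, 0.0]
```

Request:
{"api": "send_rows", "payload": {
  "moves": [
    {"linear":[0.03,0.153,0.006],"delta_rot":[0,0.002,0],"grip":0.2},
    {"linear":[0.03,0.153,0.006],"delta_rot":[0,0.002,0],"grip":0.2},
    {"linear":[0.03,0.153,0.006],"delta_rot":[0,0.002,0],"grip":0.2},
    {"linear":[0.03,0.153,0.006],"delta_rot":[0,0.002,0],"grip":0.2},
    {"linear":[0.03,0.153,0.006],"delta_rot":[0,0.002,0],"grip":0.2}
  ]
}}

```text
time_s: 15.45
position: [0.4688, 0.0, 0.3308]
orientation: [-0.0, 0.998, 0.07, 0.001]
ft_force: [-0.8, 0.7, 0.3]
grip_width: 0.0745
finger_force: 0.0
```

```bash
python3 - <<'E'
from h import *
c=manip.calibration("wrist");a=manip.get_image("wrist");np.save("w9c.npy",c,allow_pickle=True)
o=cv2.resize(a[:225,:300,::-1],(800,600),interpolation=cv2.INTER_CUBIC)
cv2.imwrite("pics/w9.png",o)
E
```

```text
(no output)
```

View pics/w9.png

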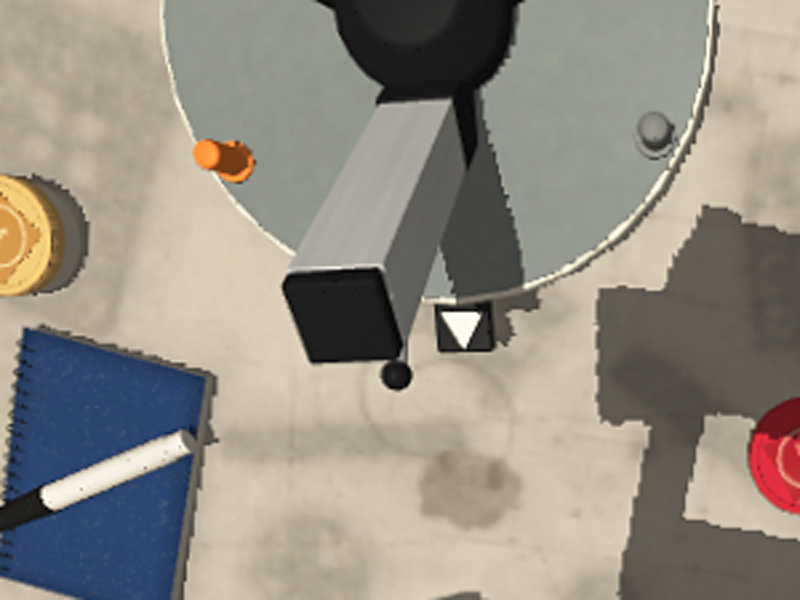

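Pointer tip (464,347), orange post top (208,155), grey post top (655,131): the perpendicular bisector of the two posts should pass through the pointer.

```bash
python3 - <<'E'
from h import *
c=np.load("w9c.npy",allow_pickle=True).item()
v=lambda p:(np.array(p,float)+.5)*.375-.5
P=unproj(c,v([(208,155),(655,131)]),.062)[:,:2];Q=unproj(c,v([(464,347),(464.5,325),(462,312)]),.008)[:,:2]
B=unproj(c,v([(241,162),(655,141)]),.034)[:,:2]
for P in (P,):
  d=P[0]-P[1];n=np.array([-d[1],d[0]])/np.linalg.norm(d);n=n if n[0]<0 else -n
  m=P.mean(0);ax=m-n*.06;print("chord",np.linalg.norm(d),"(.208)","axis",ax,"stub az",np.degrees(np.arctan2(n[1],n[0])))
  for q in Q-ax: print("pointer az",np.degrees(np.arctan2(q[1],q[0])),np.linalg.norm(q))
E=unproj(c,v([(163,50),(180,110),(240,215),(290,250),(430,298),(540,288),(620,240),(690,130),(712,40)]),.032)[:,:2]
A=np.c_[2*E,np.ones(len(E))];s=np.linalg.lstsq(A,(E**2).sum(1),rcond=None)[0];D=s[:2];print("disc",D,np.sqrt(s[2]+D@D))
for q in list(Q-D)+list(P-D): print(np.degrees(np.arctan2(q[1],q[0])),np.linalg.norm(q))
E
```

```text
chord 0.2064468263002898 (.208) axis [0.64401142 0.14014803] stub az -169.90312399669614
pointer az -171.377199482904 0.15564237557198993
pointer az -170.99362766261714 0.14412411358505264
pointer az -171.36061934558907 0.13733759792338113
disc [0.64490696 0.14097913] 0.13352612189917074
-171.12576761039352 0.1566539032653116
-170.72492555983138 0.14514030848426096
-171.07604249242638 0.13834952262033756
130.85070688395817 0.11934546623019177
-110.33536658077267 0.1204838570621552
```

```bash
python3 -c "
from workcell import manip
print(manip.hand_in())"
```

```text
the job is handed in; nothing more can be done
None
```

The job is handed in: the stub measures about 1° from the pointer, and the arm sits on the collar with its hook outwards; the button's side load vanished just before seating, so I take it to have popped out, though I didn't see it in a picture.

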